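# Twist out the latched lantern cartridge and sort full from empty

### The arm

A 7-joint arm with a two-finger parallel gripper is mounted at the origin on the work surface. World frame = base frame: x ahead of the robot, y to its left, z up, the work surface at z = 0. Lengths are in m, angles in rad, forces in N, time in s.
With the tool pointing down it reaches from about 0.425 to 0.875 m from the base axis. Payload 4.7 kg.
Tool frame: the origin (TCP) lies at the very end of the fingers, on their centre line; the grasp point (between the pads) lies behind it (ctrl.tcp_to_grasp is the y of the grasp point in the tool frame, in m); y points along the fingers, x is the direction in which the jaws open and shut, and the axes are right-handed (so a half turn about y gives the same grasp; the last joint's range is limited). The gripper opens to 87 mm and grips with 3 to 60 N. Pads are 19 mm wide; open, the fingers measure 117 mm over their backs; the gripper's body (75 mm by 190 mm) begins 51 mm behind the grasp point.
Start: joints at [-1.224, 0.321, -0.07, 1.45, 0.023, 1.371, -0.057], TCP at [0.212, 0.614, 0.201] pointing down, gripper open.
Joint ranges: [-2.86, 2.86], [-0.3, 2.09], [-1.38, 1.24], [0.06, 2.45], [-1.56, 4.7], [0.09, 2.05], [-2.69, 2.69]. Speed limits (rad/s): [2.57, 2.57, 3.14, 3.14, 3.14, 3.14, 3.14].

### API

Orientations are given as a rotation vector (axis times angle).
In Python, from bench import ctrl, get_image, workorder gives the robot as it stands.
- The arm moves only by the tool drive_tool, never from a script. Its argument "increments" is text: rows parted by semicolons, each of 5 numbers parted by spaces: the shift along the tool's x, y, z in mm, then the turn about the tool's y in degrees, then the closure in counts, from 0 (fully open) to 255 (shut). In form: tx ty tz yaw fingers; .... A call has 1 to 20 rows; each row shifts and turns the commanded pose from where the row before left it, along the tool's axes as they then stand; what a row does not reach is not made up. A row lasts 1/8 s, in which the tool goes at most 62.5 mm and 10.7 degrees, less where a joint would pass 70% of its speed; a pose out of reach is approached as far as the arm can. A call is refused whole if a number of a shift passes 62.5 or a number of a turn 10.7, either way. A call with a gripper value outside its range is refused whole. The fingers move at their own pace and stop on an object; "squeeze" is the grip in N (left out, the last holds). Time passes only in rows, so rows that do not move let the fingers close. It gives the time, the measured TCP pose, the force and the opening at its end, in the units of the state.
- ctrl.get_state(): the state, without advancing time (a new reading comes with each control period).
- get_image(name): name is "scene" or "top" or "wrist"; returns a dict with "img" (480x640x3 uint8, red, green, blue), "mtx" (3x3 intrinsics, pixels), "camera_from_world" (4x4, takes a point from world to camera coordinates). Camera axes: x right, y up, looking along -z (the intrinsics and any distortion apply to the point x, -y, -z); pixel columns grow to the right and rows downward; lengths in m; the calibration is good to about 2 mm. A picture is of the moment at which its call begins. There is no depth.
- workorder.close_job(): hands the job in, once; it reports no verdict.
The state is a dict: "time": time; "joint_positions": joint angles; "qd": joint speeds; "joint_torque": joint torques, N m; "position": TCP position; "tool_rot": TCP orientation; "ft_force": force on the tool from outside, world axes, zero at the start; "torque": the same for the moment, N m; "grip_width": opening from 0.0 (shut) to 1.0 (fully open).
Only numpy, scipy, OpenCV 4.12 (cv2) and the standard library are available. Lean on these libraries where they do the work, as an engineer would, in place of code of your own. Each camera call takes 0.05 s, during which the arm holds its last target.

### The job

On the lamp-testing stand one of the two sealed lantern gas cartridges is locked in the sprung bayonet socket and the other stands loose in the rest cup beside it: push the locked one down against its spring, twist it anticlockwise until it meets its stop, and lift it out. Feel by lifting which cartridge is full (heavy) and which is empty (light): stand the full one upright in the slatted crate and the empty one upright in the shallow cardboard tray, setting them down without dropping them. Leave the glass shade and the lamp foot alone.

Things in the scene. Friction and masses are not known exactly. Their poses are not given: they have to be found in the camera images.
- can_k_mid (a point): Centre (half-way up, on the axis) of one cartridge, 135 mm tall, z up. Above its foot: 0-34 mm steel stem, 54 mm diameter; 34-42 mm grey shoulder disc, 80 mm diameter; 42-95 mm white body, 54 mm diameter; 95-135 mm black grip bar, 60 mm long along x, 24 mm wide along y: pinch it across y from above, firmly (about 60 N), to push, turn and lift.
- can_m_mid (a point): Centre of the other cartridge: same look, sizes and axes; the full one may be in either place. Full weighs about 0.55 kg, empty 0.22 kg, each within 10 percent. Both have two bayonet pins on the stem along +x and -x: 8 mm wide, 8 to 16 mm above the foot, reaching 38 mm from the axis. Set down near a tray's centre, they clear its walls.
- socket (a point): Centre of the mouth of the bayonet socket, a dark steel ring 91 mm across, mouth 56 mm above the table, bore 60 mm. The cartridge whose axis is here is locked: its pins sit in notches 6 mm deep under the lip. Pushed down 8 to 11 mm it can be turned anticlockwise (seen from above). Lift it 60 mm from where it stood locked to clear the socket.
- slots (a point): Point on the socket's axis, 44 mm above the table, at the lip's underside. Two slots let the pins out; the shoulder hides them, and they lie at a different turn each time, 0.8 to 1.35 rad from the locked position. A firm stop ends the turn at the slots: with the pins at the stop or up to 0.1 rad short of it the cartridge lifts straight out; earlier, the lip holds it.
- plunger_seat (a point): Where the locked cartridge's foot stands on the spring plunger, on the socket's axis 34 mm above the table (as at the start; the point does not move). The spring pushes up with about 10 N there and 0.5 N more per mm of pushing; it bottoms after 12 mm. Once the pins reach the slots it raises the cartridge by up to 10 mm.
- rest (a point): Centre of the floor of the rest cup, 34 mm above the table, rim 12 mm higher, 92 mm outside diameter. The loose cartridge stands here, no catch. Socket and rest are 150 mm apart on one grey base plate (265 by 115 by 12 mm, fixed); the y axis points from socket to rest.
- crate: The black slatted crate for the full cartridge: 155 by 155 mm outside, 65 mm high, walls 6 mm thick, open at the top, fixed. Origin at the centre of its underside, on the table; its inner floor is 6 mm higher.
- tray: The shallow cardboard tray for the empty cartridge: 165 mm (x) by 145 mm (y) outside, 24 mm high, walls 5 mm thick, open at the top, fixed. Origin at the centre of its underside, on the table; its inner floor is 5 mm higher.
- shade: Frosted bell glass shade, mouth down, 124 mm across and 112 mm high; origin at the centre of its underside. To be left alone.
- lamp_foot: Bronze table-lamp foot with a candle tube, 110 mm across and 192 mm high; origin at the centre of its underside. To be left alone.
Not all that is in view belongs to the job. What is shaped like the part that bears can_m_mid but purple is not meant. Several things have the shape of the crate; the one meant has the colours described above.

How it is judged:
On the way:
1. the locked cartridge has been freed and is out of the socket ((horizontal distance between can_k_mid and socket above 0.06 m or z of can_k_mid in the frame of socket above 0.08 m) and (horizontal distance between can_m_mid and socket above 0.06 m or z of can_m_mid in the frame of socket above 0.08 m)), for 0.1 s.
At the end, for the whole second after the job is handed in: One cartridge upright in each tray (within 60 mm of its centre, tilt under 0.1 rad, foot within 7 mm of the floor): the full, heavier one in the slatted crate (bearing over 4 N), the empty one in the cardboard tray (bearing 1 to 3.3 N); both at rest and released (((horizontal distance between can_k_mid and crate below 0.06 m and z of can_k_mid in the frame of crate between 0.066 and 0.081 m and horizontal distance between can_m_mid and tray below 0.06 m and z of can_m_mid in the frame of tray between 0.065 and 0.08 m) or (horizontal distance between can_m_mid and crate below 0.06 m and z of can_m_mid in the frame of crate between 0.066 and 0.081 m and horizontal distance between can_k_mid and tray below 0.06 m and z of can_k_mid in the frame of tray between 0.065 and 0.08 m)) and contact force between crate and anything else above 4 N and contact force between tray and anything else between 1 and 3.3 N and angle between each of can_k_mid, can_m_mid's own z axis and vertical below 0.1 rad and linear speed of each of can_k, can_m below 0.02 m/s); the robot touches nothing.
It fails at once if a cartridge is dropped (falls at more than 0.9 m/s) (linear speed of any of can_k, can_m above 0.9 m/s).
It fails at once if the glass shade or the lamp foot is moved by more than 30 mm (distance of any of shade, lamp_foot from where it was at the start of the episode above 0.03 m).
It also fails if it takes over 72 s, if anything falls off the work surface, if the arm or the gripper's body presses on something with over 40 N, if the wrist force passes 120 N, or if a joint passes its speed limit or range.

## Working session

There is one attempt and no reset: what is moved stays moved. The work goes in short steps, Python scripts to look and compute and a tool call to move; the robot and the scene stay as the last step left them, time stands still between calls to the robot, and variables do not carry over. Pictures are saved under pics/ and viewed, and the job is handed in when it is done.

Besides the shell and the picture viewer there is one more tool, called after "Emit:" as name(argument=value, ...) on one line, values as JSON. drive_tool: Moves the arm, as the interface text tells. Its arguments: {"type":"object","properties":{"increments":{"type":"string"},"squeeze":{"type":"number"}},"required":["increments"]}

```bash
ls; mkdir -p pics
python3 - <<'E'
from bench import ctrl,get_image,workorder
import cv2,json,numpy as np
print(ctrl.get_state()); print(ctrl.tcp_to_grasp)
for n in ("scene","top","wrist"):
    d=get_image(n); cv2.imwrite(f"pics/{n}0.png",d["img"][:,:,::-1])
    print(n,d["mtx"].tolist(),np.round(d["camera_from_world"],4).tolist(),[k for k in d])
    np.savez(f"{n}0.npz",**{k:v for k,v in d.items() if k in("img","mtx","camera_from_world")})
E
```

```text
pics
{'time': 0.0, 'joint_positions': array([-1.22394565,  0.32181019, -0.07008392,  1.45163393,  0.02260884,
        1.37077007, -0.05690109]), 'qd': array([-2.03011100e-03, -1.08218732e-03, -6.55769437e-05,  4.84858475e-04,
        8.95213810e-04, -3.06105519e-07, -2.61067114e-04]), 'joint_torque': array([-1.26451181e-03, -4.91286635e+01, -4.04450800e-01, -3.12524414e+01,
       -6.38622791e-02,  4.38528636e-02,  1.78312166e-04]), 'position': array([0.21218602, 0.61379372, 0.19959046]), 'tool_rot': array([-1.34960861, -0.9596762 ,  0.96204659]), 'ft_force': array([ 0.86971842, -0.42745273,  0.15032473]), 'torque': array([-0.01404654, -0.02922809,  0.09904569]), 'grip_width': 0.9989564116555315}
-0.0187
scene [[548.963221111319, 0.0, 323.6236268593447], [0.0, 548.963221111319, 230.2824213266061], [0.0, 0.0, 1.0]] [[0.6794, 0.7335, -0.0203, -0.3392], [-0.4611, 0.4484, 0.7657, 0.1707], [0.5708, -0.5109, 0.6428, -1.4702], [0.0, 0.0, 0.0, 1.0]] ['img', 'mtx', 'camera_from_world']
top [[472.56546763663357, 0.0, 312.30238271869007], [0.0, 472.56546763663357, 239.75255714170353], [0.0, 0.0, 1.0]] [[-0.0123, -0.9999, -0.004, 0.0141], [0.9846, -0.0128, 0.1742, -0.5184], [-0.1742, -0.0018, 0.9847, -1.0524], [0.0, 0.0, 0.0, 1.0]] ['img', 'mtx', 'camera_from_world']
wrist [[359.05723856522917, 0.0, 318.19734401294585], [0.0, 359.05723856522917, 235.87115225690533], [0.0, 0.0, 1.0]] [[0.3267, 0.9451, -0.0027, -0.6486], [-0.9108, 0.3141, -0.2679, 0.0327], [-0.2524, 0.09, 0.9634, -0.3905], [0.0, 0.0, 0.0, 1.0]] ['img', 'mtx', 'camera_from_world']
```

View pics/scene0.png

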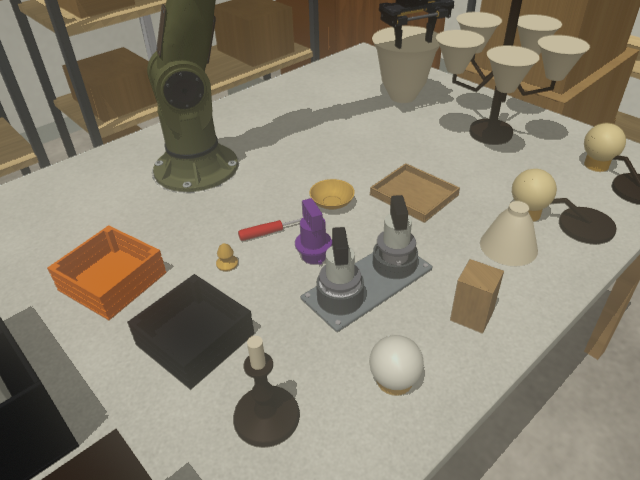

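View pics/top0.png

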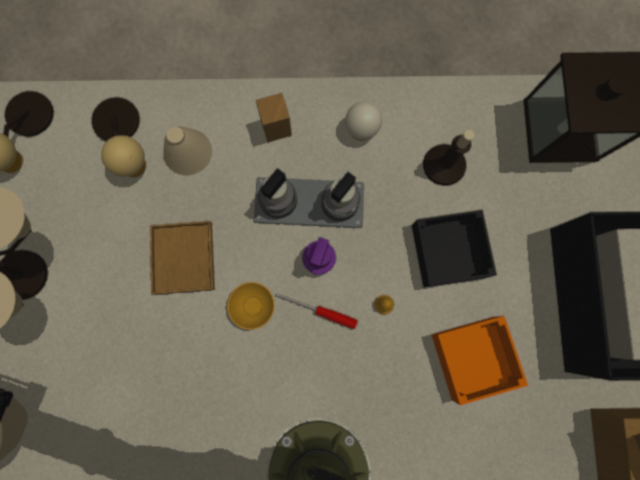

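View pics/wrist0.png

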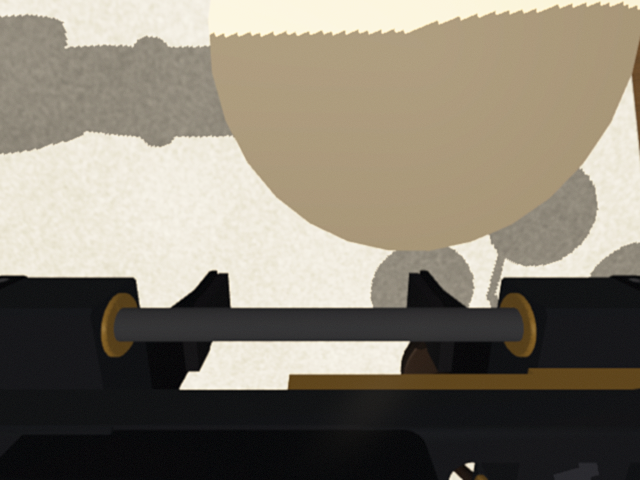

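The scene picture shows the two cartridges on the grey base at about (340,270) and (397,237). The purple decoy is at (313,235), the black crate at (192,330), the orange decoy crate at (107,268), the tray at (415,190), the lamp foot at (265,400) and the shade at (511,232). The top view shows the same things. The wrist view shows only a big background shade close by.

Run:
```python
import cv2
a=cv2.imread("pics/scene0.png")[180:340,280:450]; cv2.imwrite("pics/c1.png",cv2.resize(a,None,fx=3.7,fy=3.7,interpolation=cv2.INTER_CUBIC))
a=cv2.imread("pics/top0.png")[155:295,235:385]; cv2.imwrite("pics/c2.png",cv2.resize(a,None,fx=4,fy=4,interpolation=cv2.INTER_CUBIC))
```

```text
(no output)
```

View pics/c1.png

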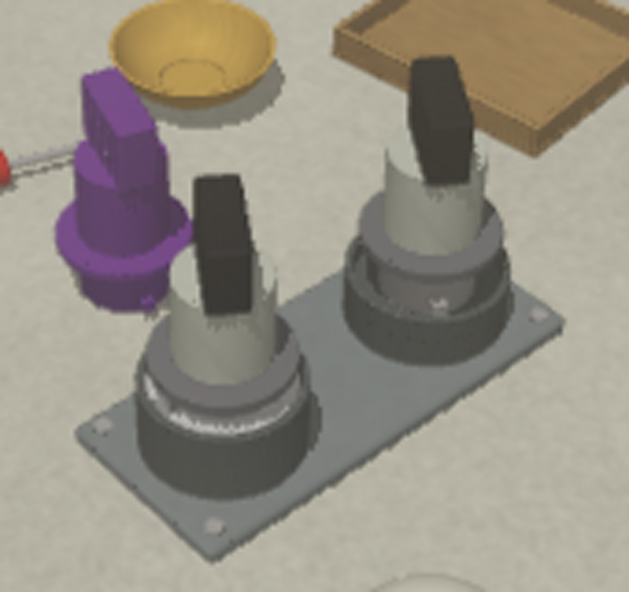

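View pics/c2.png

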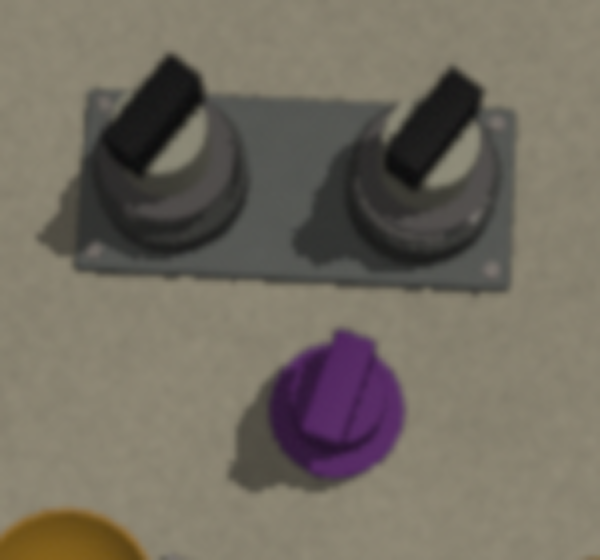

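The socket ring (taller and dark, with its bore filled by the shoulder) is the one at scene (340,285) and top (340,205). The rest cup, with a visible gap, is at scene (397,255) and top (275,200). The purple copy at top (320,257) is excluded.

```bash
cat > h.py <<'E'
import numpy as np,cv2
def load(n): 
    d=np.load(n+".npz"); return d["img"],d["mtx"],d["camera_from_world"]
def ray(K,T,uv):
    u,v=uv; d=np.array([(u-K[0,2])/K[0,0],-(v-K[1,2])/K[1,1],-1.]); R=T[:3,:3]
    return -R.T@T[:3,3], R.T@d/np.linalg.norm(d)
def plane(K,T,uv,z):
    c,d=ray(K,T,uv); return (c+d*(z-c[2])/d[2])[:2]
def tri(rs):
    A=np.zeros((3,3));b=np.zeros(3)
    for c,d in rs:
        P=np.eye(3)-np.outer(d,d);A+=P;b+=P@c
    p=np.linalg.solve(A,b); return p,[np.linalg.norm((np.eye(3)-np.outer(d,d))@(p-c)) for c,d in rs]
def proj(K,T,p):
    q=T[:3,:3]@p+T[:3,3]; return np.array([K[0,0]*q[0]/-q[2]+K[0,2],K[1,1]*-q[1]/-q[2]+K[1,2]])
def comps(mask,roi,amin=60):
    x0,y0,x1,y1=roi; m=np.zeros_like(mask);m[y0:y1,x0:x1]=mask[y0:y1,x0:x1]
    n,l,s,c=cv2.connectedComponentsWithStats(m.astype(np.uint8))
    return [(s[i],c[i],(l==i).astype(np.uint8)) for i in range(1,n) if s[i,4]>amin]
E
python3 - <<'E'
from h import *
S=load("scene0");Tp=load("top0")
for nm,(I,K,T),rois in(("scene",S,[(325,220,360,268),(385,190,415,232)]),("top",Tp,[(255,162,295,202),(325,165,365,205)])):
    g=I.max(2); print(nm,"cam",-T[:3,:3].T@T[:3,3])
    for r in rois:
        for s,c,m in comps(g<48,r): print(r,s,c,cv2.minAreaRect(cv2.findNonZero(m)))
I,K,T=Tp
print(I[185,275],I[200,300],I[250,450],I[215,310], I[258,180],I[240,100],I[195,272],I[183,300])
E
```

```text
scene cam [ 1.14831352 -0.57883574  0.80748822]
top cam [0.32725818 0.00555752 1.12660258]
(255, 162, 295, 202) [257 170  29  32 450] [270.8        186.04222222] ((270.1834716796875, 186.93429565429688), (14.66491413116455, 37.178653717041016), 38.290164947509766)
(325, 165, 365, 205) [330 173  25  30 347] [342.23342939 187.39769452] ((342.23876953125, 187.17593383789062), (12.372435569763184, 30.42263412475586), 36.38435363769531)
[24 24 24] [86 88 84] [34 34 33] [51 52 51] [107  80  45] [138 132 114] [45 45 40] [85 87 83]
```

Run:
```python
from h import *
S=load("scene0");Tp=load("top0")
print(S[0][245,340],S[0][235,334:350].max(1),S[0][215,390:412].max(1))
C={}
for nm,(I,K,T),rois,th in(("scene",S,[(325,215,360,270),(380,185,415,235)],(64,)),("top",Tp,[(325,165,365,205),(255,162,295,202)],(36,40))):
  for t in th:
    for i,r in enumerate(rois):
        for s,c,m in comps(I.max(2)<t,r): print(nm,t,s,c,cv2.minAreaRect(cv2.findNonZero(m))); C[nm,i]=c
for i in (0,1): print(tri([ray(*S[1:],C["scene",i]),ray(*Tp[1:],C["top",i])]))
# plate: grey, in top, flood
I,K,T=Tp
hsv=cv2.cvtColor(I,cv2.COLOR_RGB2HSV)
print(hsv[200,300],hsv[183,300],hsv[240,240],hsv[215,230])
```

```text
[64 61 57] [ 66  66  66  66  65  65  66  66  65  66  65  64 113 175 184 186] [159  85  64  64  64  64  65  64  65  64  65  65  64  65  64  64  64  64
 148 158 142 120]
scene 64 [333 238  15  26 230] [340.82173913 253.98695652] ((340.0, 250.5), (25.0, 14.0), 90.0)
scene 64 [393 218  14  11  71] [399.61971831 224.47887324] ((398.8999938964844, 224.1999969482422), (14.646867752075195, 8.858284950256348), 15.255120277404785)
top 36 [331 174  23  28 310] [342.25483871 187.42580645] ((342.4769287109375, 187.31539916992188), (11.314046859741211, 29.206029891967773), 37.87498474121094)
top 36 [260 170  25  29 352] [272.64204545 184.02272727] ((272.6346435546875, 183.826904296875), (13.243576049804688, 28.59208869934082), 37.87498474121094)
top 40 [331 173  24  30 326] [342.24233129 187.39877301] ((342.3653869628906, 187.17306518554688), (11.664870262145996, 29.819971084594727), 37.87498474121094)
top 40 [260 170  26  29 366] [272.48087432 184.14480874] ((272.8138122558594, 184.26551818847656), (13.447342872619629, 29.30229377746582), 40.23635482788086)
(array([ 0.61797723, -0.06098814,  0.12873477]), [np.float64(0.0018941881956334565), np.float64(0.0018941881956332895)])
(array([0.62936481, 0.09139966, 0.11853898]), [np.float64(0.0033763653769296057), np.float64(0.0033763653769296118)])
[45 12 88] [45 12 87] [ 22  44 132] [ 23  45 136]
```

Run:
```python
from h import *
S=load("scene0");Tp=load("top0")
C={}
for nm,(I,K,T),rois,t in(("scene",S,[(328,220,356,268),(385,190,415,231)],76),("top",Tp,[(325,165,365,205),(255,162,295,202)],37)):
    for i,r in enumerate(rois):
        for s,c,m in comps(I.max(2)<t,r): print(nm,t,s,c,cv2.minAreaRect(cv2.findNonZero(m))); C[nm,i]=c
for i in (0,1):
    print(tri([ray(*S[1:],C["scene",i]),ray(*Tp[1:],C["top",i])]), plane(*Tp[1:],C["top",i],.150), plane(*S[1:],C["scene",i],.149))
I,K,T=Tp
hsv=cv2.cvtColor(I,cv2.COLOR_RGB2HSV)
m=(hsv[:,:,1]<30)&(hsv[:,:,2]<110)
cs=comps(m,(245,165,370,235),500)
for s,c,mm in cs:
    # include interior and hull
    r=cv2.minAreaRect(cv2.findNonZero(mm)); print(s,r); 
    hull=cv2.convexHull(cv2.findNonZero(mm)); 
    q=cv2.approxPolyDP(hull,5,True)[:,0]; print("hull",q.tolist())
    W=[plane(K,T,p,.012) for p in q]; print(np.round(W,4).tolist()); 
vis=(m*255).astype(np.uint8)[155:245,235:385]; cv2.imwrite("pics/m1.png",cv2.resize(vis,None,fx=4,fy=4,interpolation=0))
```

```text
scene 76 [332 228  16  37 499] [339.83967936 245.86973948] ((339.5, 246.0), (36.0, 15.0), 90.0)
scene 76 [391 196  17  34 481] [398.76923077 212.39085239] ((399.0, 212.5), (33.0, 16.0), 90.0)
top 37 [331 173  23  29 315] [342.3047619  187.36825397] ((342.49615478515625, 187.21923828125), (11.401754379272461, 29.381441116333008), 37.87498474121094)
top 37 [260 170  25  29 355] [272.6056338  184.05070423] ((272.6346435546875, 183.826904296875), (13.243576049804688, 28.59208869934082), 37.87498474121094)
(array([ 0.61357163, -0.05974908,  0.14491377]), [np.float64(0.0014845038395917517), np.float64(0.0014845038395916988)]) [ 0.61303581 -0.05826157] [ 0.61612685 -0.06425534]
(array([0.62297793, 0.09039131, 0.14513273]), [np.float64(0.0013013595218884376), np.float64(0.0013013595218884782)]) [0.62241626 0.09095845] [0.62549976 0.08519564]
[ 254  170  110   58 4482] ((308.7943420410156, 198.23019409179688), (108.54962158203125, 53.818721771240234), 2.4895529747009277)
hull [[363, 183], [360, 227], [254, 221], [257, 178], [277, 170], [348, 173]]
[[0.6638, -0.1181], [0.5541, -0.1075], [0.5722, 0.1477], [0.68, 0.1414], [0.6998, 0.0923], [0.6898, -0.0821]]
```

View pics/m1.png

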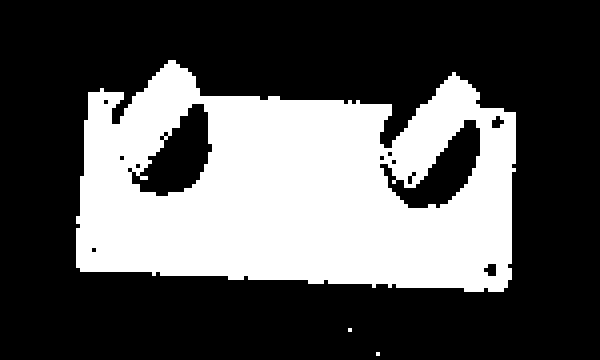

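Run:
```python
from h import *
from scipy.spatial.transform import Rotation as Ro
I,K,T=load("top0")
hsv=cv2.cvtColor(I,cv2.COLOR_RGB2HSV)
g=I.max(2)
def quad(mm,z,nm):
    cnt=max(cv2.findContours(mm,cv2.RETR_EXTERNAL,cv2.CHAIN_APPROX_NONE)[0],key=cv2.contourArea)
    q=cv2.approxPolyDP(cv2.convexHull(cnt),6,True)[:,0]; W=np.array([plane(K,T,p,z) for p in q])
    print(nm,q.tolist(),np.round(W,3).tolist(),"mean",W.mean(0),"sides",np.round(np.linalg.norm(W-np.roll(W,-1,0),axis=1),3))
    bx=cv2.minAreaRect(np.array([plane(K,T,p,z) for p in cnt[:,0]],np.float32)); print("  rect",bx)
for s,c,m in comps(g<60,(400,200,500,295),800): quad(m,.065,"crate")
mt=(hsv[:,:,1]>110)&(hsv[:,:,2]<170)&(hsv[:,:,0]<25)
for s,c,m in comps(mt,(140,210,225,305),500): quad(m,.024,"tray")
for nm,uv,z in(("shade",(187,152),0.05),("lampfoot",(443,165),.01),("purple top",(322,245),.13),("brownblock",(273,103),.08)): print(nm,plane(K,T,uv,z))
R=Ro.from_rotvec([-1.34960861,-0.9596762,0.96204659]).as_matrix(); print(R)
# bar edges at z=.169
for r in[(325,165,365,205),(255,162,295,202)]:
    for s,c,m in comps(g<37,r):
        cnt=max(cv2.findContours(m,cv2.RETR_EXTERNAL,cv2.CHAIN_APPROX_NONE)[0],key=cv2.contourArea)
        W=np.array([plane(K,T,p,.165) for p in cnt[:,0]],np.float32); bx=cv2.minAreaRect(W); print("bar",bx)
        q=cv2.boxPoints(bx); print(np.round(q,4).tolist())
a=cv2.imread("pics/top0.png")[160:210,250:370]; cv2.imwrite("pics/c3.png",cv2.resize(np.clip(a.astype(float)*2,0,255).astype(np.uint8),None,fx=6.6,fy=6.6,interpolation=cv2.INTER_CUBIC))
```

```text
crate [[481, 211], [495, 274], [424, 287], [411, 226]] [[0.577, -0.382], [0.432, -0.402], [0.404, -0.241], [0.544, -0.219]] mean [ 0.48931198 -0.31112559] sides [0.147 0.163 0.142 0.166]
  rect ((0.4918031394481659, -0.31062620878219604), (0.1549256443977356, 0.16815336048603058), 7.867129802703857)
tray [[209, 222], [213, 288], [152, 293], [150, 227]] [[0.569, 0.254], [0.411, 0.24], [0.401, 0.382], [0.558, 0.394]] mean [0.48485167 0.31751299] sides [0.158 0.142 0.157 0.141]
  rect ((0.485130250453949, 0.3169875144958496), (0.16350878775119781, 0.1451137214899063), 3.771883726119995)
shade [0.73502673 0.30495415]
lampfoot [ 0.70777539 -0.31694984]
purple top [ 0.49191216 -0.01320589]
brownblock [0.84291842 0.09660878]
[[ 3.26615652e-01 -5.00025631e-04 -9.45157112e-01]
 [ 9.45155469e-01 -1.76510802e-03  3.26616018e-01]
 [-1.83162078e-03 -9.99998317e-01 -1.03909946e-04]]
bar ((0.6090885996818542, -0.057774387300014496), (0.024211326614022255, 0.06384558230638504), 51.876686096191406)
[[0.5764999985694885, -0.047600001096725464], [0.6266999840736389, -0.08699999749660492], [0.641700029373169, -0.06800000369548798], [0.5914000272750854, -0.02850000001490116]]
bar ((0.6180799007415771, 0.0890599936246872), (0.0286086592823267, 0.061306942254304886), 51.501495361328125)
[[0.5852000117301941, 0.09690000116825104], [0.6331999897956848, 0.058800000697374344], [0.6510000228881836, 0.0812000036239624], [0.6029999852180481, 0.1193000003695488]]
```

View pics/c3.png

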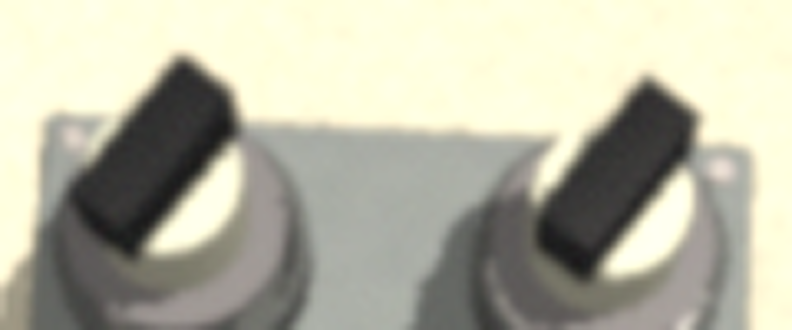

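Candidates: the socket cartridge is at top (342,187), the rest cartridge at (272,184), and the purple one at (320,245) is rejected. I take the black crate at (452,248) and reject the orange one at (480,360). The tray is at (182,257). The measurements agree: the two bars are 150 mm apart and their mid-point lies on the plate centre within 1 mm. The first moves are to rise, then travel to above the socket.

Emit:
drive_tool(increments="0 -25 0 0 0;0 -25 0 0 0;0 -25 0 0 0;-36 0 -43 0 0;-36 0 -43 0 0;-36 0 -43 0 0;-36 0 -43 0 0;-36 0 -43 0 0;-36 0 -43 0 0;-36 0 -43 0 0;-36 0 -43 0 0;-36 0 -43 0 0;-36 0 -43 0 0;-36 0 -43 0 0;-36 0 -43 0 0;-36 0 -43 0 0;-36 0 -43 0 0;0 0 0 0 0", squeeze=60)

```text
time: 2.4
position: [0.617, -0.0647, 0.2746]
tool_rot: [-1.354, -0.952, 0.957]
ft_force: [0.5, -0.5, -0.0]
grip_width: 0.999
```

Emit:
drive_tool(increments="0 0 0 10.7 0;0 0 0 10.7 0;0 0 0 10.7 0;0 0 0 10.7 0;0 0 0 10.7 0;0 0 0 10.7 0;0 0 0 10.7 0;0 0 0 10.7 0;0 0 0 10.7 0;0 0 0 10.7 0;0 0 0 10.7 0;0 0 0 10.7 0;0 0 0 10.7 0;0 0 0 10.7 0;0 0 0 10.7 0;0 0 0 10.7 0;0 0 0 10.7 0;0 0 0 10.7 0;0 0 0 0 0")

```text
time: 4.78
position: [0.6164, -0.0572, 0.2752]
tool_rot: [-0.898, 1.602, -1.6]
ft_force: [0.4, -0.2, -0.1]
grip_width: 1.003
```

```bash
cat >> h.py <<'E'
def st():
    from bench import ctrl
    from scipy.spatial.transform import Rotation as Ro
    s=ctrl.get_state(); R=Ro.from_rotvec(s["tool_rot"]).as_matrix()
    print("t",round(s["time"],2),"p",np.round(s["position"],4),"q",np.round(s["joint_positions"],2),"toolx",round(np.degrees(np.arctan2(R[1,0],R[0,0])),2),"f",np.round(s["ft_force"],1),"m",np.round(s["torque"],2),"w",round(s["grip_width"],3))
    return s,R
def snap(n,name):
    from bench import get_image
    d=get_image(n); cv2.imwrite(f"pics/{name}.png",d["img"][:,:,::-1]); np.savez(name+".npz",img=d["img"],mtx=d["mtx"],camera_from_world=d["camera_from_world"])
def go(tx,ty,tz=None):
    "world target to tool increments mm"
    s,R=st(); d=np.array([tx,ty,0])-np.array([*s["position"][:2],0]); v=R.T@d*1000; print("move tool mm",np.round(v,1))
E
python3 - <<'E'
from h import *
st(); snap("wrist","w1"); snap("top","t1")
E
```

```text
t 4.78 p [ 0.6164 -0.0572  0.2752] q [-0.78  0.37  1.1   1.44 -0.33  1.53 -1.81] toolx -121.47 f [ 0.4 -0.2 -0.1] m [-0.03  0.19  0.05] w 1.003
```

View pics/w1.png

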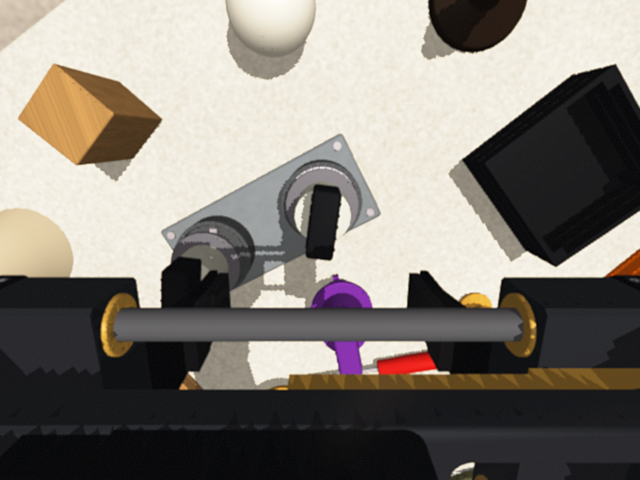

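View pics/t1.png

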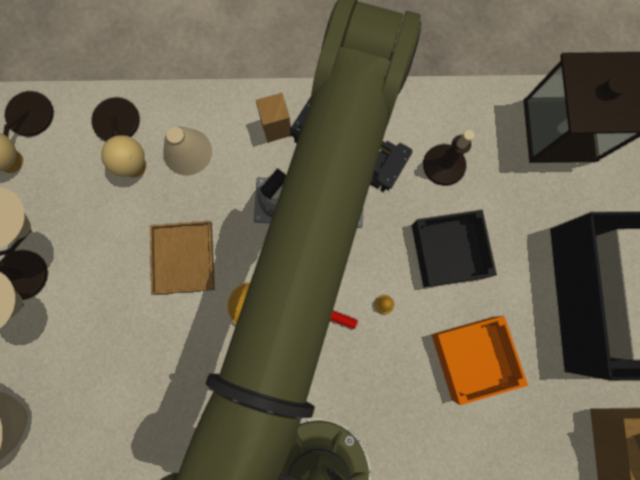

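Run:
```python
from h import *
I,K,T=load("w1"); print("cam",-T[:3,:3].T@T[:3,3])
a=I[170:275,265:375,::-1]; cv2.imwrite("pics/c4.png",cv2.resize(np.clip(a.astype(float)*2.5,0,255).astype(np.uint8),None,fx=5.5,fy=5.5,interpolation=cv2.INTER_CUBIC))
```

```text
cam [ 0.67857495 -0.09559362  0.45867579]
```

View pics/c4.png

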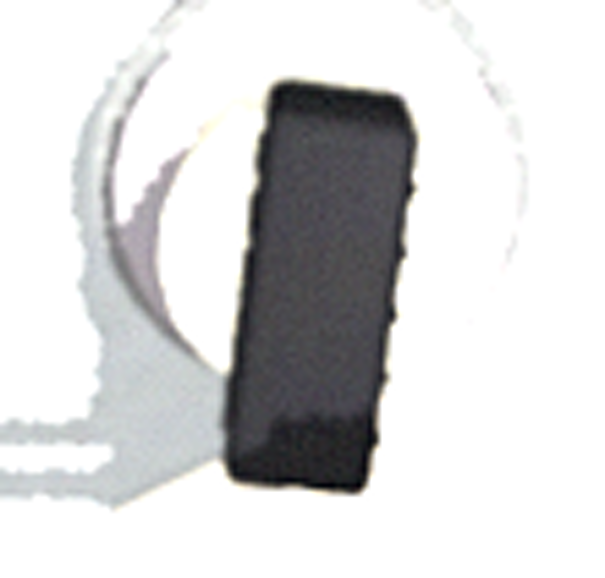

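Run:
```python
from h import *
I,K,T=load("w1")
P=[(274,122),(412,132),(365,490),(232,480)]
W=np.array([plane(K,T,(265+u/5.5-.5,170+v/5.5-.5),.169) for u,v in P]); print(W,W.mean(0))
for a,b in((0,3),(1,2)):
    d=W[a]-W[b]; print(np.degrees(np.arctan2(d[1],d[0])),np.linalg.norm(d))
print(np.linalg.norm(W[0]-W[1]))
go(.613,-.0597)
```

```text
[[ 0.64335799 -0.07051651]
 [ 0.63147735 -0.0870877 ]
 [ 0.58728899 -0.05252864]
 [ 0.59943653 -0.03582193]] [ 0.61539022 -0.06148869]
-38.30602484131417 0.05597149956950792
-38.02843291084169 0.05609759566620657
0.020390047308915544
t 4.88 p [ 0.6165 -0.0577  0.2754] q [-0.78  0.37  1.1   1.44 -0.33  1.53 -1.81] toolx -121.41 f [0.4 0.1 0.7] m [0.01 0.19 0.01] w 0.998
move tool mm [ 3.6 -0.  -1.9]
```

Emit:
drive_tool(increments="3 0 0 6.8 0;0 -0 0 0 0;0 30 0 0 0;0 30 0 0 0;0 20 0 0 0;0 0 0 0 0")

```text
time: 5.62
position: [0.6143, -0.0607, 0.1944]
tool_rot: [-0.816, 1.685, -1.682]
ft_force: [-0.4, 0.2, 0.2]
grip_width: 1.004
```

Run:
```python
from h import *
go(.6145,-.0602);snap("wrist","w2")
```

```text
t 5.62 p [ 0.6143 -0.0607  0.1944] q [-0.78  0.42  1.1   1.57 -0.37  1.38 -1.89] toolx -128.37 f [-0.4  0.2  0.2] m [-0.01  0.15  0.06] w 1.004
move tool mm [-0.5 -0.  -0.2]
```

View pics/w2.png

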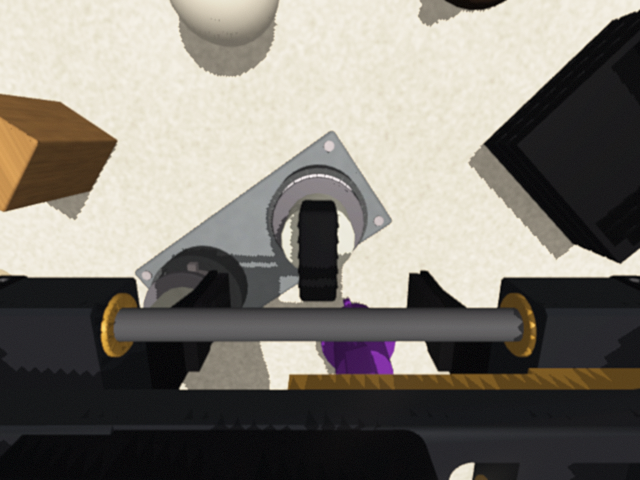

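The wrist view shows the bar vertical at column 318, centred between the finger tips (columns 215 and 420). I go down and grip.

Emit:
drive_tool(increments="0 25 0 0 0;0 20 0 0 0;0 10 0 0 0;0 0 0 0 0;0 0 0 0 255;0 0 0 0 255;0 0 0 0 255;0 0 0 0 255;0 0 0 0 255;0 0 0 0 255", squeeze=60)

```text
time: 6.92
position: [0.6151, -0.0612, 0.1407]
tool_rot: [-0.813, 1.684, -1.684]
ft_force: [0.6, 0.3, 0.2]
grip_width: 0.403
```

Run:
```python
from h import *
st();snap("wrist","w3")
```

```text
t 6.92 p [ 0.6151 -0.0612  0.1407] q [-0.76  0.46  1.07  1.64 -0.41  1.29 -1.86] toolx -128.46 f [0.6 0.3 0.2] m [-0.05  0.22 -0.04] w 0.403
```

View pics/w3.png

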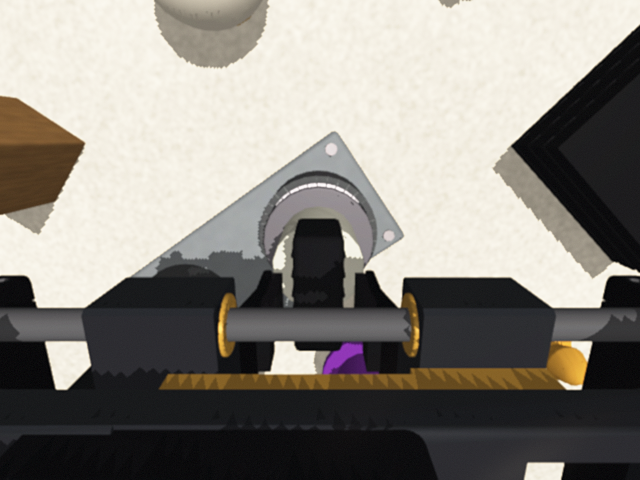

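Emit:
drive_tool(increments="0 0 0 0 255;0 0 0 0 255;0 0 0 0 255;0 0 0 0 255")

```text
time: 7.48
position: [0.6152, -0.0611, 0.1407]
tool_rot: [-0.813, 1.684, -1.684]
ft_force: [0.1, 0.5, -0.4]
grip_width: 0.263
```

Emit:
drive_tool(increments="0 3 0 0 255;0 3 0 0 255;0 3 0 0 255;0 0 0 0 255;0 0 0 0 255")

```text
time: 8.1
position: [0.6162, -0.0617, 0.1339]
tool_rot: [-0.81, 1.683, -1.684]
ft_force: [-1.8, 0.6, 10.6]
grip_width: 0.268
```

Emit:
drive_tool(increments="0 2.5 0 0 255;0 0.5 0 0 255;0 0 0 0 255")

```text
time: 8.48
position: [0.6164, -0.0618, 0.1312]
tool_rot: [-0.81, 1.682, -1.685]
ft_force: [-2.3, 0.4, 12.3]
grip_width: 0.264
```

Emit:
drive_tool(increments="0 0 0 -7 255;0 0 0 -7 255;0 0 0 -7 255;0 0 0 -7 255;0 0 0 0 255")

```text
time: 9.1
position: [0.6173, -0.0618, 0.1317]
tool_rot: [-1.113, 1.338, -1.343]
ft_force: [-0.7, 0.4, 12.2]
grip_width: 0.264
```

Run:
```python
from h import *
st();
```

```text
t 9.1 p [ 0.6173 -0.0618  0.1317] q [-0.69  0.42  0.96  1.65 -0.36  1.25 -1.42] toolx -100.41 f [-0.7  0.4 12.2] m [-0.01  0.37  0.09] w 0.264
```

Emit:
drive_tool(increments="0 0 0 -8 255;0 0 0 -8 255;0 0 0 0 255")

```text
time: 9.48
position: [0.6176, -0.0616, 0.1318]
tool_rot: [-1.249, 1.133, -1.139]
ft_force: [0.5, -0.3, 11.9]
grip_width: 0.264
```

Run:
```python
from h import *
st();
```

```text
t 9.47 p [ 0.6176 -0.0616  0.1318] q [-0.65  0.4   0.9   1.65 -0.33  1.25 -1.16] toolx -84.39 f [ 0.5 -0.3 11.9] m [0.04 0.27 0.08] w 0.264
```

Emit:
drive_tool(increments="0 0 0 -2.5 255;0 0 0 -2.5 255;0 0 0 0 255")

```text
time: 9.85
position: [0.6177, -0.0616, 0.1318]
tool_rot: [-1.286, 1.068, -1.075]
ft_force: [0.5, 0.4, 11.3]
grip_width: 0.267
```

Run:
```python
from h import *
st();
```

```text
t 9.85 p [ 0.6177 -0.0616  0.1318] q [-0.64  0.39  0.88  1.65 -0.32  1.24 -1.08] toolx -79.45 f [ 0.5  0.4 11.3] m [ 0.08  0.24 -0.06] w 0.267
```

Emit:
drive_tool(increments="0 0 0 -3 255;0 0 0 -3 255;0 0 0 0 255")

```text
time: 10.22
position: [0.6177, -0.0615, 0.1318]
tool_rot: [-1.328, 0.989, -0.997]
ft_force: [-0.1, 1.6, 11.5]
grip_width: 0.26
```

Run:
```python
from h import *
st();
```

```text
t 10.22 p [ 0.6177 -0.0615  0.1318] q [-0.63  0.39  0.86  1.65 -0.31  1.24 -0.98] toolx -73.44 f [-0.1  1.6 11.5] m [ 0.08  0.25 -0.06] w 0.26
```

Emit:
drive_tool(increments="0 0 0 -3 255;0 0 0 -3 255;0 0 0 0 255")

```text
time: 10.6
position: [0.6177, -0.0615, 0.1319]
tool_rot: [-1.366, 0.91, -0.918]
ft_force: [-0.5, 0.6, 12.4]
grip_width: 0.265
```

Run:
```python
from h import *
st();
```

```text
t 10.6 p [ 0.6177 -0.0615  0.1319] q [-0.61  0.38  0.84  1.65 -0.3   1.24 -0.89] toolx -67.44 f [-0.5  0.6 12.4] m [ 0.13  0.18 -0.06] w 0.265
```

Turned 61° so far, with no stop felt yet.

Emit:
drive_tool(increments="0 0 0 -2 255;0 0 0 -2 255;0 0 0 0 255")

```text
time: 10.98
position: [0.6177, -0.0615, 0.1319]
tool_rot: [-1.39, 0.857, -0.865]
ft_force: [-0.3, 1.0, 11.1]
grip_width: 0.267
```

Run:
```python
from h import *
st();
```

```text
t 10.97 p [ 0.6177 -0.0615  0.1319] q [-0.6   0.38  0.83  1.65 -0.29  1.24 -0.82] toolx -63.46 f [-0.3  1.  11.1] m [ 0.13  0.18 -0.03] w 0.267
```

Emit:
drive_tool(increments="0 0 0 -2 255;0 0 0 -2 255;0 0 0 0 255")

```text
time: 11.35
position: [0.6177, -0.0614, 0.1319]
tool_rot: [-1.412, 0.804, -0.812]
ft_force: [-0.6, 0.9, 12.0]
grip_width: 0.268
```

Run:
```python
from h import *
st();
```

```text
t 11.35 p [ 0.6177 -0.0614  0.1319] q [-0.59  0.37  0.81  1.65 -0.29  1.24 -0.76] toolx -59.45 f [-0.6  0.9 12. ] m [ 0.09  0.19 -0.06] w 0.268
```

Emit:
drive_tool(increments="0 0 0 -2 255;0 0 0 -2 255;0 0 0 0 255")

```text
time: 11.72
position: [0.6171, -0.0605, 0.1317]
tool_rot: [-1.431, 0.752, -0.757]
ft_force: [-1.7, 2.0, 13.6]
grip_width: 0.264
```

Run:
```python
from h import *
st();
```

```text
t 11.72 p [ 0.6171 -0.0605  0.1317] q [-0.58  0.37  0.8   1.65 -0.28  1.24 -0.69] toolx -55.46 f [-1.7  2.  13.6] m [ 0.5   0.55 -0.18] w 0.264
```

Emit:
drive_tool(increments="0 0 0 -2 255;0 0 0 0 255")

```text
time: 11.98
position: [0.617, -0.0603, 0.1317]
tool_rot: [-1.44, 0.726, -0.731]
ft_force: [-1.3, 3.2, 13.3]
grip_width: 0.264
```

Run:
```python
from h import *
st();
```

```text
t 11.97 p [ 0.617  -0.0603  0.1317] q [-0.58  0.37  0.79  1.65 -0.28  1.24 -0.66] toolx -53.54 f [-1.3  3.2 13.3] m [ 0.67  0.62 -0.71] w 0.264
```

The moment about z has jumped to -0.7 N·m after 75° of turning, so it is at the stop. I lift.

Emit:
drive_tool(increments="0 -4 0 0 255;0 -4 0 0 255;0 -4 0 0 255;0 -4 0 0 255;0 0 0 0 255")

```text
time: 12.6
position: [0.615, -0.0613, 0.1448]
tool_rot: [-1.445, 0.728, -0.728]
ft_force: [-0.0, 1.2, -1.2]
grip_width: 0.264
```

Run:
```python
from h import *
st();
```

```text
t 12.6 p [ 0.615  -0.0613  0.1448] q [-0.58  0.36  0.8   1.63 -0.27  1.26 -0.67] toolx -53.48 f [-0.   1.2 -1.2] m [ 0.36  0.02 -0.7 ] w 0.264
```

Emit:
drive_tool(increments="0 -5 0 0 255;0 -5 0 0 255;0 -5 0 0 255;0 0 0 0 255")

```text
time: 13.1
position: [0.6157, -0.0617, 0.1609]
tool_rot: [-1.445, 0.726, -0.729]
ft_force: [-0.0, 1.0, -2.4]
grip_width: 0.264
```

Run:
```python
from h import *
st();
```

```text
t 13.1 p [ 0.6157 -0.0617  0.1609] q [-0.59  0.34  0.8   1.61 -0.26  1.29 -0.68] toolx -53.43 f [-0.   1.  -2.4] m [-0.13  0.12 -0.01] w 0.264
```

Freed: the weight is about 2.4 N, which suggests the empty one. I lift it out fully.

Emit:
drive_tool(increments="0 -15 0 0 255;0 -20 0 0 255;0 -20 0 0 255;0 -20 0 0 255;0 -15 0 0 255;0 0 0 0 255;0 0 0 0 255")

```text
time: 13.98
position: [0.6147, -0.0611, 0.249]
tool_rot: [-1.446, 0.729, -0.727]
ft_force: [1.0, 0.2, -2.3]
grip_width: 0.264
```

Run:
```python
from h import *
go(.485,.317);snap("wrist","w4")
```

```text
t 13.97 p [ 0.6147 -0.0611  0.249 ] q [-0.6   0.29  0.82  1.49 -0.22  1.45 -0.71] toolx -53.47 f [ 1.   0.2 -2.3] m [-0.08  0.14  0.05] w 0.264
move tool mm [-3.810e+02  2.000e-01  1.208e+02]
```

View pics/w4.png

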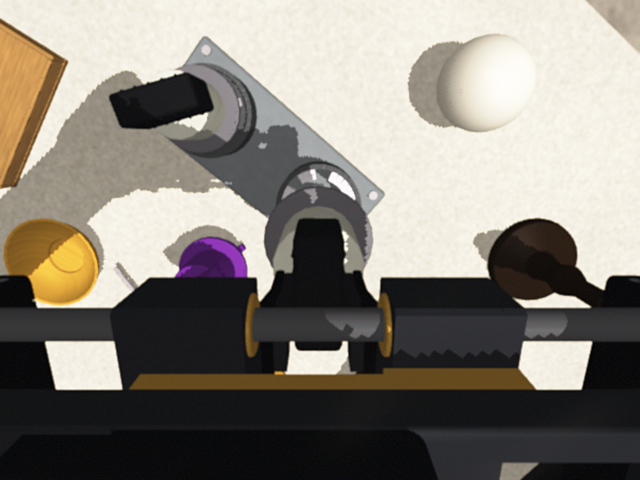

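The wrist view shows the cartridge hanging upright in the fingers, with the empty socket behind it at (320,185). Its weight is 2.3 N, so it is the empty one and goes to the cardboard tray.

Emit:
drive_tool(increments="0 -20 0 0 255;0 -20 0 0 255;-19 0 6 0 255;-38 0 12 0 255;-38 0 12 0 255;-38 0 12 0 255;-38 0 12 0 255;-38 0 12 0 255;-38 0 12 0 255;-38 0 12 0 255;-38 0 12 0 255;-38 0 12 0 255;-20 0 7 0 255;0 0 0 0 255;0 0 0 0 255;0 0 0 0 255")

```text
time: 16.02
position: [0.4866, 0.3148, 0.2899]
tool_rot: [-1.444, 0.73, -0.731]
ft_force: [0.7, -0.1, -2.9]
grip_width: 0.263
```

Run:
```python
from h import *
go(.485,.317);snap("top","t4");snap("wrist","w5")
```

```text
t 16.02 p [0.4866 0.3148 0.2899] q [-1.13  0.15  0.58  1.51 -0.08  1.51 -1.49] toolx -53.66 f [ 0.7 -0.1 -2.9] m [-0.08  0.15 -0.04] w 0.263
move tool mm [-2.7 -0.  -0. ]
```

View pics/w5.png

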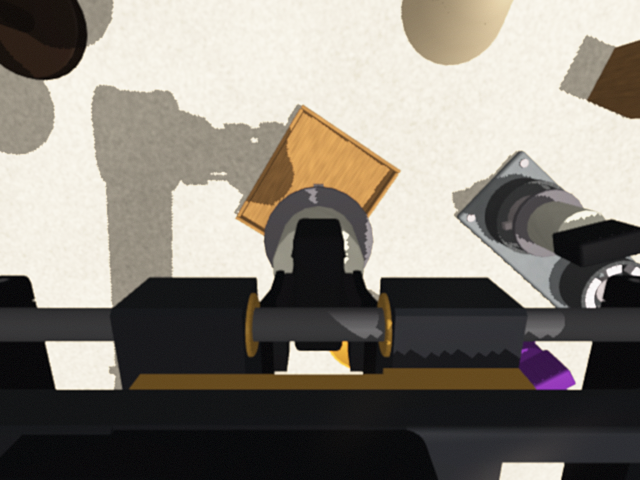

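View pics/t4.png

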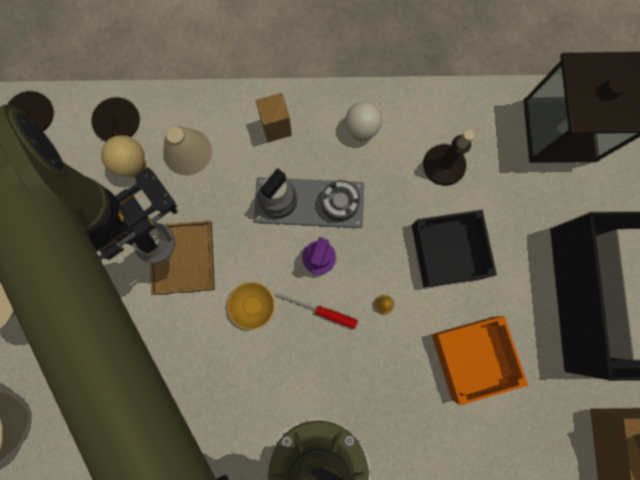

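The can hangs over the tray and the socket is empty at top (340,200). I lower it.

Emit:
drive_tool(increments="-3 20 0 0 255;0 25 0 0 255;0 25 0 0 255;0 25 0 0 255;0 25 0 0 255;0 25 0 0 255;0 15 0 0 255;0 8 0 0 255;0 0 0 0 255;0 0 0 0 255")

```text
time: 17.38
position: [0.4844, 0.3197, 0.1227]
tool_rot: [-1.444, 0.727, -0.728]
ft_force: [0.0, 0.3, -0.8]
grip_width: 0.268
```

Emit:
drive_tool(increments="0 3 0 0 255;0 3 0 0 255;0 0 0 0 255")

```text
time: 17.75
position: [0.4835, 0.3193, 0.1154]
tool_rot: [-1.446, 0.728, -0.728]
ft_force: [-0.1, -0.5, -2.7]
grip_width: 0.266
```

Emit:
drive_tool(increments="0 1.5 0 0 255;0 1 0 0 255;0 0 0 0 255")

```text
time: 18.12
position: [0.4837, 0.3193, 0.1131]
tool_rot: [-1.445, 0.728, -0.728]
ft_force: [0.1, 0.6, -2.1]
grip_width: 0.26
```

Emit:
drive_tool(increments="0 1 0 0 255;0 0 0 0 255")

```text
time: 18.38
position: [0.4837, 0.3194, 0.1121]
tool_rot: [-1.445, 0.728, -0.728]
ft_force: [0.8, 0.3, -2.0]
grip_width: 0.263
```

Emit:
drive_tool(increments="0 1 0 0 255;0 0 0 0 255")

```text
time: 18.62
position: [0.484, 0.3196, 0.1116]
tool_rot: [-1.445, 0.728, -0.728]
ft_force: [-0.8, -0.5, 1.0]
grip_width: 0.268
```

Emit:
drive_tool(increments="0 1 0 0 255;0 0 0 0 255")

```text
time: 18.88
position: [0.4844, 0.3198, 0.1116]
tool_rot: [-1.443, 0.728, -0.728]
ft_force: [-1.6, 0.1, 5.8]
grip_width: 0.26
```

It touched down at TCP z = 0.1116, as expected. I release it.

Emit:
drive_tool(increments="0 -0.8 0 0 255;0 0 0 0 150;0 0 0 0 0;0 0 0 0 0;0 0 0 0 0;0 0 0 0 0;0 0 0 0 0;0 0 0 0 0")

```text
time: 19.88
position: [0.4838, 0.3194, 0.111]
tool_rot: [-1.445, 0.728, -0.728]
ft_force: [0.2, 0.8, 0.0]
grip_width: 0.954
```

Emit:
drive_tool(increments="0 -15 0 0 0;0 -25 0 0 0;0 -30 0 0 0;0 -30 0 0 0;0 -30 0 0 0;0 -30 0 0 0;0 0 0 0 0")

```text
time: 20.75
position: [0.4853, 0.32, 0.2747]
tool_rot: [-1.439, 0.726, -0.729]
ft_force: [0.3, -0.9, -0.7]
grip_width: 0.995
```

Run:
```python
from h import *
go(.623,.090);snap("wrist","w6");snap("scene","s6")
```

```text
t 20.75 p [0.4853 0.32   0.2747] q [-1.14  0.15  0.58  1.54 -0.08  1.47 -1.49] toolx -53.49 f [ 0.3 -0.9 -0.7] m [-0.11  0.13 -0.01] w 0.995
move tool mm [266.8  -0.3 -26.2]
```

View pics/w6.png

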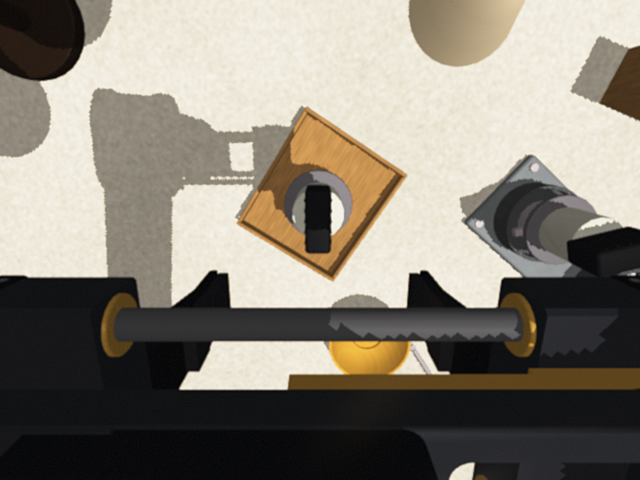

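View pics/s6.png

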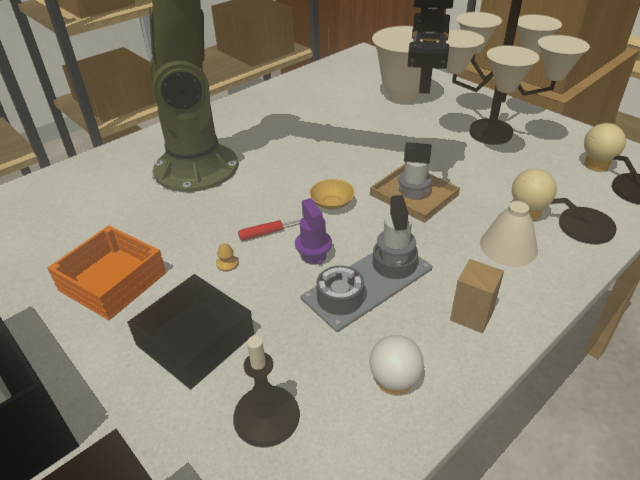

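The cartridge stands upright in the tray (wrist (318,215)), and the socket is empty. I go to the rest cup.

Emit:
drive_tool(increments="40 0 -4 0 0;45 0 -4 0 0;45 0 -4 0 0;45 0 -5 0 0;45 0 -5 0 0;45 0 -4 0 0;0 0 0 -10.5 0;0 0 0 -10.5 0;0 0 0 -10.5 0;0 0 0 -10.5 0;0 0 0 -10.5 0;0 0 0 -10.5 0;0 0 0 -10.5 0;0 0 0 -10.5 0;0 0 0 -10.5 0;0 0 0 -10.5 0;0 0 0 0 0;0 0 0 0 0")

```text
time: 23.1
position: [0.6203, 0.0909, 0.2703]
tool_rot: [-1.455, -0.699, 0.7]
ft_force: [-0.1, -1.0, -0.3]
grip_width: 0.998
```

Run:
```python
from h import *
go(.623,.090);snap("wrist","w7")
```

```text
t 23.1 p [0.6203 0.0909 0.2703] q [-0.58  0.26  0.49  1.42 -0.12  1.49  0.8 ] toolx 51.35 f [-0.1 -1.  -0.3] m [-0.01  0.03  0.03] w 0.998
move tool mm [ 1.  -0.  -2.6]
```

View pics/w7.png

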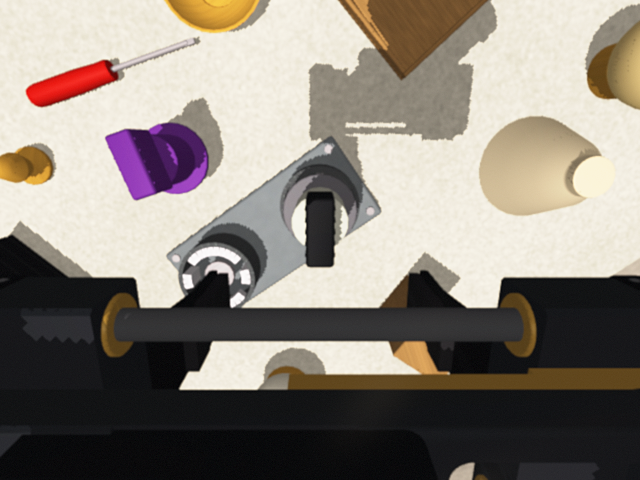

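The bar is vertical at column 320, aligned with the fingers. I go down and grip.

Emit:
drive_tool(increments="1 25 -2.5 0 0;0 30 0 0 0;0 30 0 0 0;0 25 0 0 0;0 15 0 0 0;0 5 0 0 0;0 0 0 0 255;0 0 0 0 255;0 0 0 0 255;0 0 0 0 255;0 0 0 0 255;0 0 0 0 255;0 0 0 0 255;0 0 0 0 255;0 0 0 0 255;0 0 0 0 255", squeeze=60)

```text
time: 25.15
position: [0.6232, 0.0902, 0.1409]
tool_rot: [-1.454, -0.702, 0.702]
ft_force: [-0.6, 0.4, -0.8]
grip_width: 0.266
```

Emit:
drive_tool(increments="0 -4 0 0 255;0 -8 0 0 255;0 -15 0 0 255;0 -20 0 0 255;0 -25 0 0 255;0 -25 0 0 255;0 -25 0 0 255;0 -15 0 0 255;0 0 0 0 255;0 0 0 0 255")

```text
time: 26.4
position: [0.6226, 0.0902, 0.277]
tool_rot: [-1.454, -0.701, 0.703]
ft_force: [1.4, -0.1, -4.6]
grip_width: 0.264
```

Run:
```python
from h import *
go(.490,-.311);snap("wrist","w8")
```

```text
t 26.4 p [0.6226 0.0902 0.277 ] q [-0.58  0.27  0.49  1.4  -0.13  1.51  0.81] toolx 51.53 f [ 1.4 -0.1 -4.6] m [ 0.01  0.03 -0.  ] w 0.264
move tool mm [-3.966e+02  3.000e-01 -1.457e+02]
```

View pics/w8.png

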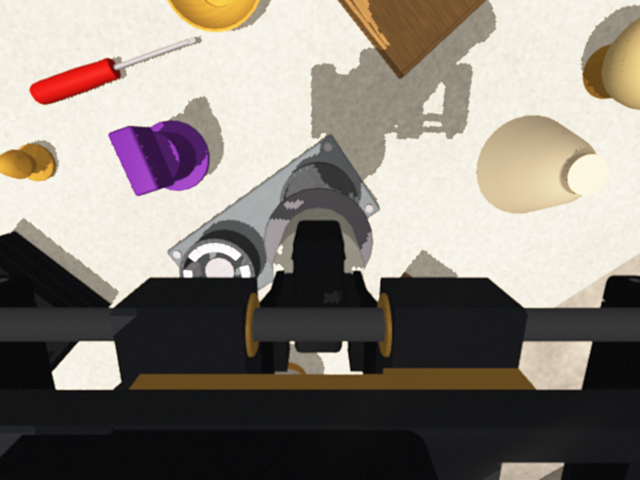

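It weighs about 4.6 N, so it is the full one, and it goes to the black crate.

Emit:
drive_tool(increments="-20 0 -7 0 255;-38 0 -14 0 255;-38 0 -14 0 255;-38 0 -14 0 255;-38 0 -14 0 255;-38 0 -14 0 255;-38 0 -14 0 255;-38 0 -14 0 255;-38 0 -14 0 255;-38 0 -14 0 255;-35 0 -13 0 255;0 0 0 0 255;0 0 0 0 255;0 0 0 0 255")

```text
time: 28.2
position: [0.4909, -0.3103, 0.2776]
tool_rot: [-1.453, -0.704, 0.703]
ft_force: [-0.0, -1.4, -4.8]
grip_width: 0.262
```

Run:
```python
from h import *
go(.490,-.311);snap("wrist","w9");snap("top","t9")
```

```text
t 28.2 p [ 0.4909 -0.3103  0.2776] q [-0.15  0.17  0.77  1.53 -0.12  1.49  1.52] toolx 51.64 f [-0.  -1.4 -4.8] m [-0.02 -0.01 -0.03] w 0.262
move tool mm [-1.1 -0.   0.2]
```

View pics/w9.png

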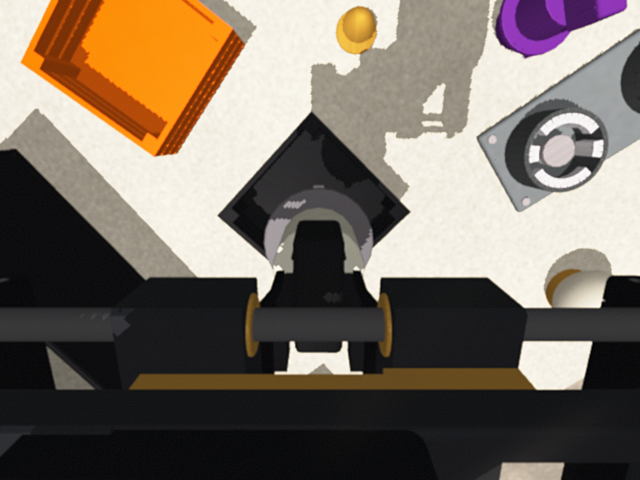

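View pics/t9.png

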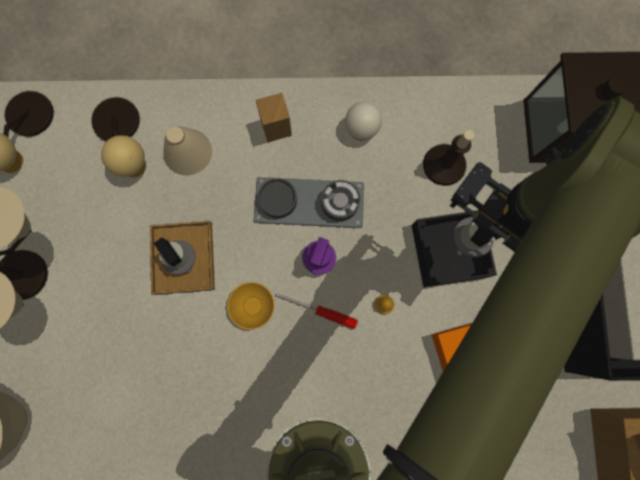

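Run:
```python
from h import *
snap("scene","s9")
```

```text
(no output)
```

View pics/s9.png

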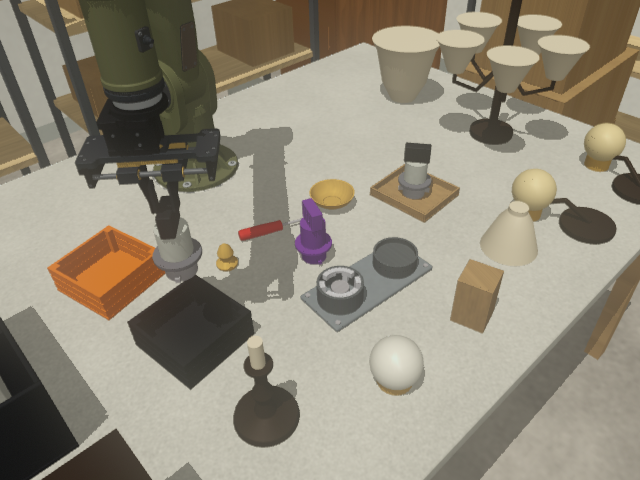

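The arm is clear, so I lower it.

Emit:
drive_tool(increments="-1 20 0 0 255;0 25 0 0 255;0 25 0 0 255;0 25 0 0 255;0 25 0 0 255;0 20 0 0 255;0 10 0 0 255;0 0 0 0 255;0 4 0 0 255;0 4 0 0 255;0 3 0 0 255;0 0 0 0 255")

```text
time: 29.85
position: [0.4898, -0.3121, 0.1167]
tool_rot: [-1.454, -0.702, 0.702]
ft_force: [-0.1, -0.0, -4.8]
grip_width: 0.262
```

Emit:
drive_tool(increments="0 1.5 0 0 255;0 1 0 0 255;0 0 0 0 255;0 0 0 0 255")

```text
time: 30.35
position: [0.49, -0.3123, 0.1145]
tool_rot: [-1.454, -0.702, 0.702]
ft_force: [0.0, -0.3, -5.2]
grip_width: 0.265
```

Emit:
drive_tool(increments="0 1 0 0 255;0 0 0 0 255;0 0 0 0 255")

```text
time: 30.72
position: [0.4899, -0.3122, 0.1134]
tool_rot: [-1.454, -0.702, 0.702]
ft_force: [-0.5, -0.4, -5.1]
grip_width: 0.263
```

Emit:
drive_tool(increments="0 1 0 0 255;0 0 0 0 255;0 0 0 0 255")

```text
time: 31.1
position: [0.4902, -0.3124, 0.113]
tool_rot: [-1.455, -0.703, 0.702]
ft_force: [-0.9, 1.1, 0.0]
grip_width: 0.267
```

It touched down at 0.113, as expected. The hanging weight of 5.1 N confirms it is the full one. I release it and rise.

Emit:
drive_tool(increments="0 0 0 0 150;0 0 0 0 0;0 0 0 0 0;0 0 0 0 0;0 0 0 0 0;0 0 0 0 0;0 0 0 0 0;0 0 0 0 0")

```text
time: 32.1
position: [0.4899, -0.3122, 0.1124]
tool_rot: [-1.454, -0.702, 0.702]
ft_force: [-0.7, 0.0, -0.6]
grip_width: 0.991
```

Emit:
drive_tool(increments="0 -15 0 0 0;0 -25 0 0 0;0 -30 0 0 0;0 -30 0 0 0;0 -30 0 0 0;0 -30 0 0 0;0 0 0 0 0;0 0 0 0 0")

```text
time: 33.1
position: [0.4898, -0.3122, 0.2725]
tool_rot: [-1.454, -0.702, 0.702]
ft_force: [0.7, -0.5, 0.3]
grip_width: 1.002
```

Run:
```python
from h import *
st();snap("wrist","w10");snap("scene","s10")
for n in("scene","top"):
    a=load(n+"0")[0]
```

```text
t 33.1 p [ 0.4898 -0.3122  0.2725] q [-0.15  0.17  0.77  1.54 -0.12  1.48  1.53] toolx 51.53 f [ 0.7 -0.5  0.3] m [ 0.02  0.02 -0.02] w 1.002
```

View pics/w10.png

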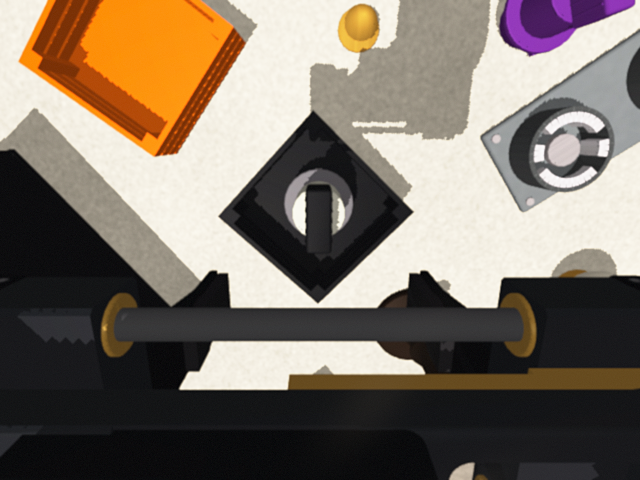

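View pics/s10.png

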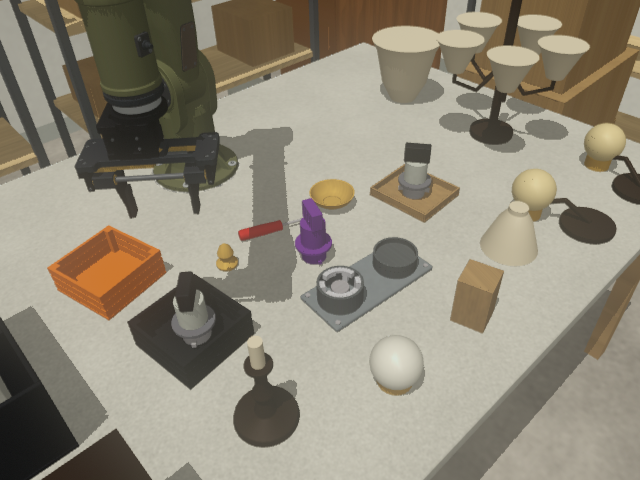

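Both stand upright and centred: the crate cartridge at scene (190,315) and the tray cartridge at (415,180). The shade and lamp foot have not moved, and the gripper is clear.

Run:
```python
from bench import workorder
print(workorder.close_job())
```

```text
the job is handed in; nothing more can be done
None
```

I freed the locked cartridge and stood both cartridges upright where they belong. The job was handed in at about 33 s of the 72 s allowed, and no verdict was reported.

- **Locked cartridge:** I pushed it down about 9.5 mm and turned it anticlockwise about 75°, where the moment jumped to −0.7 N·m at the stop. It lifted straight out and weighed 2.3–2.7 N, so it is the empty one. It went into the cardboard tray.
- **Loose cartridge:** It weighed 4.6–5.2 N, so it is the full one. It went into the black slatted crate.
- **Last checks:** Both set-downs touched at the expected heights (TCP 0.1116 m and 0.113 m). The last pictures show both cartridges upright near the tray centres, the shade and lamp foot where they were, and the gripper open and clear.
- **Disagreement:** The first lifting reading of the full cartridge, 4.6 N, was slightly under the stated range (at least 4.86 N). The later readings, just above the crate floor, were 4.8–5.2 N.
- **Not measured:** I judged tilt from the pictures only, and I did not measure the bearing forces on the crate and tray directly.

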